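Hang the inspection torch in its ring stand

ROBOT

A 7-joint arm with a two-finger parallel gripper is mounted at the origin on the work surface. World frame = base frame: x ahead of the robot, y to its left, z up, the work surface at z = 0. Lengths are in m, angles in rad, forces in N, time in s.
With the tool pointing down it reaches from about 0.35 to 0.9 m from the base axis. Payload 8.1 kg.
Tool frame: the origin (TCP) lies midway between the tips of the shut fingers; the grasp point (between the pads) lies 19 mm behind it; z points along the fingers, y is the line along which they close (so a half turn about z gives the same grasp; the last joint's range is limited). The gripper opens to 85 mm and grips with 20 to 120 N. Pads are 22 mm wide; open, the fingers measure 114 mm over their backs; the gripper's body (76 mm by 85 mm) begins 54 mm behind the grasp point. The pads swing forward as they close: fully open they stand 13 mm farther back than shut.
Start: joints at [1.064, 0.434, 0.025, 1.573, -0.012, 1.134, -0.075], TCP at [0.246, -0.575, 0.195] pointing down, gripper open.
Joint ranges: [-2.62, 2.62], [-0.44, 2.09], [-1.27, 1.32], [0.08, 2.57], [-1.32, 4.46], [0.12, 2], [-2.74, 2.74]. Speed limits (rad/s): [2.22, 2.22, 3.01, 3.01, 3.14, 3.14, 3.14].

INTERFACE

Orientations are given as a 3x3 rotation matrix whose columns are the frame's x, y, z axes.
In Python, from plant import sense, viewer, job gives the robot as it stands. The module is installed in compiled form; this text tells all that it offers.
- The arm moves only by the tool arm_command, never from a script. Its argument "deltas" is a list of rows, each a list of 2 entries, a list of its own where there are three numbers: the shift along the world's x, y, z each as a share of 50 cm, from -1 to 1, then the turn, a rotation vector about the world's x, y, z each as a share of 60 degrees, from -1 to 1. In form: [[[dx, dy, dz], [wx, wy, wz]], ...]. A call has 1 to 20 rows; each row is the pose to reach, as a shift and turn from the pose commanded when the call began; what a row does not reach only later rows make up. A row lasts 1/10 s, in which the tool goes at most 50 mm and 8.59 degrees, less where a joint would pass 70% of its speed; a pose out of reach is approached as far as the arm can. A call with a number of a shift or a turn outside -1 to 1 is refused whole. A call with a gripper value outside its range is refused whole. "hand" is the opening, from -1 (shut) to 1 (fully open), so that 0 is half open, set as the call begins (left out, the last holds). The fingers move at their own pace and stop on an object; "squeeze" is the grip in N (left out, the last holds). Time passes only in rows, so rows that repeat a pose let the fingers close. It gives the time, the measured TCP pose, the force, the opening and the grip force at its end, in the units of the state.
- sense(): the state, without advancing time (a new reading comes with each control period).
- viewer.read_camera(name): name is "scene" or "top"; returns the picture (480x640x3 uint8, red, green, blue); there is no depth.
- viewer.calibration(name): a dict with "camera_matrix" (3x3 intrinsics, pixels), "xyz" and "orientation" of the camera in the world. Camera axes: x right, y down, z forward; pixel columns grow to the right and rows downward; lengths in m; the calibration is good to about 2 mm. A picture is of the moment at which its call begins. calibration takes no time and is no camera call.
- job.close_job(): hands the job in; it is judged then, once.
Trained networks look in the newest picture that a camera, given by its name, has taken for a name from the list of things; names that differ only in an ending like _2 or _b are one class to them, and where a whole thing is asked for, a point or a joint stands for the part that bears it (a point fixed in the world has none). Each returns a list of dicts, best first, with "confidence" (0 to 1); they miss things now and then, are a little off and sometimes report something else, mostly with a low value. They report only what shows in the picture. A call takes as long as a camera call. They do not tell look-alikes from the thing itself.
- viewer.find_in(name, camera): "point" ([x, y, z] in m, in world coordinates, good to about 4 mm: the middle of the surface that is visible of it).
- viewer.spot_point(name, camera): "point" ([x, y, z] in m, in world coordinates, good to about 4 mm: a listed point, or the origin of a listed thing).
The state is a dict: "clock": time; "joints": joint angles; "joint_vel": joint speeds; "tau": joint torques, N m; "eef_pos": TCP position; "ee_rot": TCP orientation; "ft_force": force on the tool from outside, world axes, zero at the start; "moment": the same for the moment, N m; "opening": finger opening in m; "finger_force": force on a finger pad.
Only numpy, scipy, OpenCV 4.12 (cv2) and the standard library are available. Lean on these libraries where they do the work, as an engineer would, in place of code of your own. Each camera call takes 0.05 s, during which the arm holds its last target. There are 200 camera calls.

TASK

Put the inspection torch away: take it from its sloping rest, turn it upright with the lens up, and guide its dark handle, tail first, down through the yellow ring until the red head rests on the ring. Keep hold of it all the way down, letting go only once the head is resting on the ring, and leave the jar, the solder spool and the circuit board where they are.

Things in the scene. Friction and masses are not known exactly. Their poses are not given: they have to be found in the camera images.
- torch: inspection torch, round, 147 mm long, 110 to 230 g. Dark handle 24 mm across, 105 mm long, its last 6 mm tapering to 18 mm at the tail; red head 36 mm across, 42 mm long, with a flat shoulder below and a lens on top. Origin: centre of the tail end face; z axis: tail to lens. Starts lying in the rest 36 degrees from upright, head up; head and top 19 mm of handle are free of the rest. Can pivot in the fingers.
- torch_tail (a point): centre of the torch's tail end face (same point as the torch's origin)
- torch_shoulder (a point): on the torch's axis in the plane of the head's shoulder, 105 mm from the tail
- rest: fixed sloping rest: black base plate 130 x 80 x 10 mm with an aluminium channel (37 mm wide outside) rising 54 degrees from level towards the rest's +x; open above and at its upper end, side walls 1.5 mm clear of the handle, a stop under the tail. Origin: centre of the base's underside, on the mat (3 mm above the bench); z up. The lying torch's tail is at (-40, 0, 45) mm in this frame.
- ring_stand: fixed stand: black base plate 120 x 100 x 12 mm, a steel post 65 mm along the stand's +x from its origin, and at its top a swivel arm that holds a yellow ring out, 65 mm from the post, towards the stand's -x. The arm stands up to 0.15 rad to either side of straight; its stiff pivot (about 0.25 N m) yields when pushed by some 4 N at the ring. Origin: on the mat, below the ring's middle place; z up.
- ring_middle (a point): point fixed in the stand: where the centre of the ring's top face would be if the arm stood straight along the stand's -x; 150 mm above the stand's origin. The real ring is up to 10 mm to either side (stand's y) and is not reported: find it by sight or feel. Ring: vertical bore 28 mm, outside 42 mm, 14 mm deep, no chamfer; nothing stands higher; 124 mm free below it.
- flux_jar: small jar with orange cap, 48 mm across, 45 mm high, loose; origin at centre of underside. Leave alone.
- solder_spool: steel-coloured solder spool standing on its flange, 52 mm across, 38 mm high, loose; origin at centre of underside. Leave alone.
- board: loose green circuit board 65 x 90 mm with parts on it up to 15 mm high; origin at centre of underside. Leave alone.
Mind the look-alikes: they are no part of the job. What is shaped like the torch but pink or white is not meant.

How it is judged:
On the way, in this order (a step that is already met when the one before it is completed fails the run):
1. the torch has been taken out of the rest (its tail more than 80 mm from where it lay) (distance of torch_tail from where it was at the start of the episode above 0.08 m), for 0.1 s.
2. the tail is in the ring from above, handle roughly upright, still held in the fingers, head not yet down (z of torch_tail in the frame of ring_middle below -0.015 m and z of torch_shoulder in the frame of ring_middle above 0.015 m and horizontal distance between torch_tail and ring_middle below 0.022 m and angle between torch's own z axis and vertical below 0.35 rad and contact force between the fingers and torch above 0.5 N), for 0.1 s.
3. the head has come down on the ring while still held in the fingers (z of torch_shoulder in the frame of ring_middle between -0.004 and 0.008 m and horizontal distance between torch_shoulder and ring_middle below 0.017 m and angle between torch's own z axis and vertical below 0.25 rad and contact force between the fingers and torch above 0.5 N), for 0.1 s.
At the end, for the whole second after the job is handed in: the torch hangs at rest in the ring, lens up within 0.10 rad of vertical, its shoulder within 6 mm above the ring's top face and inside the ring (within 17 mm of the ring's middle place), let go (z of torch_shoulder in the frame of ring_middle between -0.004 and 0.006 m and horizontal distance between torch_shoulder and ring_middle below 0.017 m and angle between torch's own z axis and vertical below 0.1 rad and linear speed of torch below 0.03 m/s and angular speed of torch below 0.3 rad/s); the robot touches nothing.
It fails at once if the jar is shoved more than 25 mm (distance of flux_jar from where it was at the start of the episode above 0.025 m).
It fails at once if the solder spool is shoved more than 25 mm (distance of solder_spool from where it was at the start of the episode above 0.025 m).
It fails at once if the circuit board is shoved more than 25 mm (distance of board from where it was at the start of the episode above 0.025 m).
It also fails if it takes over 64 s, if anything falls off the work surface, if the arm or the gripper's body presses on something with over 40 N, if the wrist force passes 120 N, or if a joint passes its speed limit or range.

## Working session

There is one attempt and no reset: what is moved stays moved. The work goes in short steps, Python scripts to look and compute and a tool call to move; the robot and the scene stay as the last step left them, time stands still between calls to the robot, and variables do not carry over. Pictures are saved under pics/ and viewed, at most 10 in all, crops included, and the job is handed in when it is done.

Besides the shell and the picture viewer there is one more tool, called as name([rows], argument=value, ...), one row to a line, values as JSON. arm_command: Moves the arm, as the interface text tells. Shift numbers are shares of 50 cm and turn numbers shares of 60 degrees, none past 1 either way. Its arguments: {"type":"object","properties":{"deltas":{"type":"array","items":{"type":"array"}},"hand":{"type":"number"},"squeeze":{"type":"number"}},"required":["deltas"]}

```bash
mkdir -p pics; cat > h.py <<'E'
import numpy as np, cv2
from plant import sense, viewer, job
def snap(c,f,crop=None,s=1):
    im=viewer.read_camera(c)[:,:,::-1].copy()
    if crop: im=im[crop[1]:crop[3],crop[0]:crop[2]]
    cv2.imwrite('pics/'+f,cv2.resize(im,None,fx=s,fy=s))
def proj(c,p):
    k=viewer.calibration(c);q=np.array(k['orientation']).T@(np.array(p)-k['xyz']);u=np.array(k['camera_matrix'])@q
    return u[:2]/u[2]
def ray(c,u,z):
    k=viewer.calibration(c);d=np.array(k['orientation'])@np.linalg.inv(k['camera_matrix'])@[u[0],u[1],1];o=np.array(k['xyz'])
    return o+d*(z-o[2])/d[2]
E
python3 - <<'E'
from h import *
np.set_printoptions(precision=4,suppress=True)
for c in ['scene','top']:
    snap(c,c+'0.png'); print(c,viewer.calibration(c))
    for n in ['torch_tail','torch_shoulder','rest','ring_stand','ring_middle','flux_jar','solder_spool','board']:
        for r in viewer.spot_point(n,c)[:4]: print(n,np.array(r['point']),r['confidence'],proj(c,r['point']))
print(sense())
E
```

```text
scene {'camera_matrix': array([[488.5567,   0.    , 322.1876],
       [  0.    , 488.5567, 239.4679],
       [  0.    ,   0.    ,   1.    ]]), 'xyz': array([1.337 , 0.1351, 0.7255]), 'orientation': array([[-0.006 ,  0.5753, -0.8179],
       [ 1.    ,  0.0051, -0.0037],
       [ 0.002 , -0.8179, -0.5753]])}
torch_tail [0.49   0.4812 0.0119] 0.9 [477.2093 282.9676]
torch_tail [0.2111 0.3968 0.011 ] 0.82 [420.1764 216.6993]
torch_tail [ 0.3152 -0.2318  0.011 ] 0.63 [180.3942 237.3737]
torch_tail [0.6814 0.5524 0.0132] 0.61 [539.3086 346.8232]
torch_shoulder [0.3935 0.5232 0.0176] 0.85 [484.9409 255.2991]
torch_shoulder [0.5929 0.4984 0.0188] 0.85 [498.6931 312.6024]
torch_shoulder [0.5593 0.1796 0.1304] 0.76 [346.1151 259.2077]
torch_shoulder [0.1815 0.2969 0.0174] 0.68 [382.6281 208.8208]
rest [0.5409 0.169  0.0056] 0.73 [339.2358 299.535 ]
ring_stand [ 0.6134 -0.235   0.0052] 0.78 [144.1204 322.3478]
ring_middle [ 0.6158 -0.2399  0.152 ] 0.58 [124.9712 267.1633]
flux_jar [ 0.4521 -0.0202  0.0047] 0.84 [257.2083 273.6289]
solder_spool [ 0.545   0.0042 -0.0017] 0.87 [263.7129 302.8823]

[... 1156 characters left out ...]
der_spool [0.5576 0.1779 0.1295] 0.44 [301.6279 186.4171]
board [ 0.6824 -0.0237  0.0007] 0.94 [383.0477 153.7367]
{'clock': 0.9, 'joints': array([ 1.0644,  0.4345,  0.025 ,  1.5732, -0.0116,  1.134 , -0.0751]), 'joint_vel': array([ 0.0003, -0.0003, -0.0005,  0.0011,  0.0005, -0.0007, -0.0015]), 'tau': array([  0.0009, -67.0275,   1.0244, -31.6568,   0.0156,   0.0024,
         0.    ]), 'eef_pos': array([ 0.2455, -0.5748,  0.1948]), 'ee_rot': array([[ 0.9196,  0.3928,  0.    ],
       [ 0.3928, -0.9196, -0.    ],
       [ 0.    ,  0.    , -1.    ]]), 'ft_force': array([-0.3121,  0.2462,  0.4764]), 'moment': array([0.0289, 0.0021, 0.0271]), 'finger_force': 0.0, 'opening': 0.08542788936671322}
```

View pics/scene0.png

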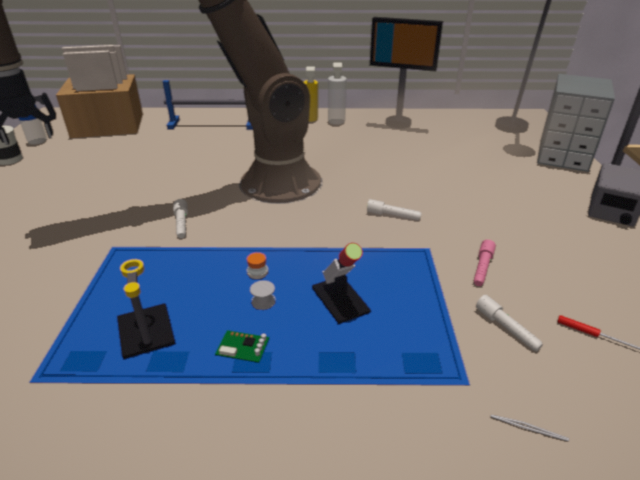

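View pics/top0.png

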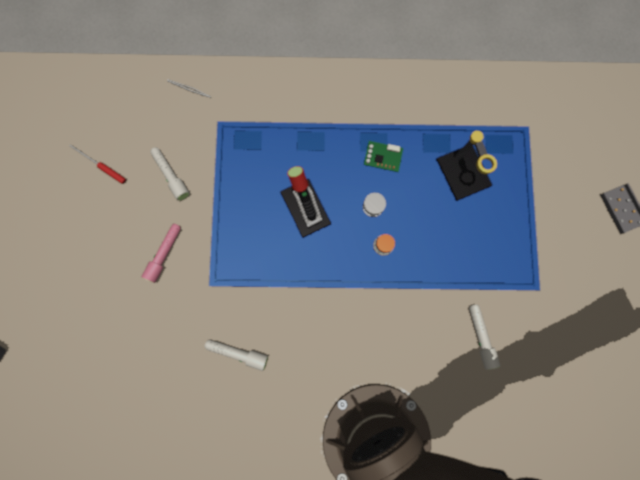

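The scene shows the red-headed torch in the rest near (345,260), head away from the robot, and the ring at (132,268) beside its post cap at (133,290). In the top view the ring is at (487,163) and the lens at (296,172). The pink and white torches are decoys. Next I'll triangulate the ring and the lens.

```bash
cat >> h.py <<'E'
def blobs(c,lo,hi,box):
    im=viewer.read_camera(c); hsv=cv2.cvtColor(im,cv2.COLOR_RGB2HSV)
    m=cv2.inRange(hsv,lo,hi); k=np.zeros_like(m); k[box[1]:box[3],box[0]:box[2]]=1; m*=k
    return m
def tri(pa,pb):
    A=[];B=[]
    for c,u in (('scene',pa),('top',pb)):
        k=viewer.calibration(c);d=np.array(k['orientation'])@np.linalg.inv(k['camera_matrix'])@[u[0],u[1],1];d/=np.linalg.norm(d)
        P=np.eye(3)-np.outer(d,d);A.append(P);B.append(P@k['xyz'])
    return np.linalg.lstsq(np.vstack(A),np.hstack(B),rcond=None)[0]
E
python3 - <<'E'
from h import *
np.set_printoptions(precision=4,suppress=True)
def ell(c,lo,hi,box,tag):
    m=blobs(c,lo,hi,box); out=[]
    for q in cv2.findContours(m,cv2.RETR_EXTERNAL,cv2.CHAIN_APPROX_NONE)[0]:
        if len(q)>12:
            e=cv2.fitEllipse(q); print(tag,c,np.array(e[0]),np.array(e[1]),cv2.boundingRect(q)); out.append(e[0])
    return out
Y=((20,150,120),(32,255,255)); 
for c,b in (('scene',(110,250,160,310)),('top',(460,120,510,185))): ell(c,*Y,b,'yel')
L=((30,60,100),(50,255,255)); R1=((0,150,50),(8,255,255))
for c,b in (('scene',(320,230,380,290)),('top',(280,155,320,205))):
    ell(c,*L,b,'lens'); ell(c,*R1,b,'red')
for z in (.153,.146): 
  for c in('scene','top'): print(z,ray(c,(132,267.5) if c=='scene' else (487,163),z))
E
```

```text
yel scene [131.4892 287.284 ] [ 9.4299 13.7959] (125, 282, 14, 11)
yel scene [131.4999 266.2198] [11.5877 22.0968] (121, 260, 22, 14)
lens scene [353.4914 250.6731] [12.7467 14.5801] (347, 244, 14, 15)
red scene [342.2194 260.8168] [12.6333 15.5327] (344, 250, 11, 11)
lens top [294.8507 171.1076] [ 7.4989 12.7287] (289, 167, 13, 9)
red top [299.3055 182.9751] [15.1692 17.0662] (291, 173, 17, 19)
0.153 [ 0.618  -0.2257  0.153 ]
0.153 [ 0.6102 -0.2274  0.153 ]
0.146 [ 0.6092 -0.2301  0.146 ]
0.146 [ 0.6126 -0.2302  0.146 ]
```

```bash
python3 - <<'E'
from h import *
np.set_printoptions(precision=4,suppress=True)
l=tri((353.5,250.7),(294.9,171.1)); print('lens',l,proj('scene',l),proj('top',l))
# refine ring + post cap in top
im=viewer.read_camera('top'); hsv=cv2.cvtColor(im,cv2.COLOR_RGB2HSV); print(hsv[163,478:497],hsv[137,477])
m=cv2.inRange(hsv,(15,90,90),(35,255,255));m[:, :455]=0;m[:,512:]=0;m[:120]=0;m[190:]=0
for q in cv2.findContours(m,cv2.RETR_EXTERNAL,cv2.CHAIN_APPROX_NONE)[0]:
    if len(q)>10: e=cv2.fitEllipse(q);print(e,cv2.boundingRect(q),ray('top',e[0],.15))
print('scene ring',ray('scene',(131.5,266.2),.1475),'cap',ray('scene',(131.5,287.3),.15))
# torch model: yaw fit
T=lambda o,a,s: np.array([o[0]+np.cos(a)*(-.04+s*np.sin(np.radians(36))),o[1]+np.sin(a)*(-.04+s*np.sin(np.radians(36))),.048+s*np.cos(np.radians(36))])
for a in (20,25,30):
    print(a,T((.5404,.1692),np.radians(a),.147),T((.5404,.1692),np.radians(a),.128))
# base plate of rest in top: dark pixels on mat
v=hsv[:,:,2];m=((v<60)).astype(np.uint8)*255;m[:175]=0;m[245:]=0;m[:,:270]=0;m[:,340:]=0
q=max(cv2.findContours(m,cv2.RETR_EXTERNAL,cv2.CHAIN_APPROX_NONE)[0],key=len);b=cv2.boxPoints(cv2.minAreaRect(q))
for p in b: print(p,ray('top',p,.013))
E
```

```text
lens [0.5806 0.192  0.1674] [353.4974 250.7   ] [294.8977 171.0998]
[[ 25 146 161]
 [ 25 138 188]
 [ 24 134 181]
 [ 21  83 141]
 [113  87 123]
 [109 166 144]
 [108 170 150]
 [108 171 151]
 [108 172 150]
 [108 172 150]
 [108 170 150]
 [108 169 148]
 [109 153 137]
 [112  97 105]
 [ 20  77  86]
 [ 24 150 129]
 [ 25 140 173]
 [ 25 128 188]
 [ 24  86 167]] [ 24 139 198]
((486.06536865234375, 163.3148651123047), (17.711275100708008, 18.57161521911621), 129.67831420898438) (477, 154, 19, 20) [ 0.6105 -0.2265  0.15  ]
((476.4112243652344, 136.5372772216797), (10.505043029785156, 11.698978424072266), 37.305564880371094) (471, 131, 12, 12) [ 0.672 -0.208  0.15 ]
scene ring [ 0.6071 -0.2314  0.1475] cap [ 0.6712 -0.21    0.15  ]
20 [0.584  0.1851 0.1669] [0.5735 0.1813 0.1516]
25 [0.5825 0.1888 0.1669] [0.5723 0.1841 0.1516]
30 [0.5806 0.1924 0.1669] [0.5709 0.1868 0.1516]
[280.4 191.8] [0.5757 0.2329 0.013 ]
[307.2 178.4] [0.611  0.1674 0.013 ]
[329.6 223.2] [0.4986 0.1109 0.013 ]
[302.8 236.6] [0.4645 0.1757 0.013 ]
```

arm_command([
  [[0.1,0.1,0.3],[0,0,0]],
  [[0.2,0.3,0.4],[0,0,0]],
  [[0.3,0.5,0.4],[0,0,0]],
  [[0.4,0.7,0.4],[0,0,0]],
  [[0.5,0.9,0.4],[0,0,0]],
  [[0.6,1,0.4],[0,0,0]],
  [[0.7,1,0.4],[0,0,0]],
  [[0.7,1,0.4],[0,0,0]],
  [[0.7,1,0.4],[0,0,0]],
  [[0.7,1,0.4],[0,0,0]],
  [[0.7,1,0.4],[0,0,0]],
  [[0.7,1,0.4],[0,0,0]],
  [[0.7,1,0.4],[0,0,0]],
  [[0.7,1,0.4],[0,0,0]],
  [[0.7,1,0.4],[0,0,0]],
], hand=1)

```text
clock: 2.75
eef_pos: [0.597, -0.0706, 0.3945]
ee_rot: [[0.917, 0.398, 0.0], [0.398, -0.917, 0.002], [0.001, -0.002, -1.0]]
ft_force: [-0.3, -0.5, -0.1]
opening: 0.0851
finger_force: 0.0
```

```bash
cat >> h.py <<'E'
from scipy.spatial.transform import Rotation as Ro
def tool(yaw,tilt):
    a,t=np.radians([yaw,tilt]);z=-np.array([np.sin(t)*np.cos(a),np.sin(t)*np.sin(a),np.cos(t)]);y=np.array([np.sin(a),-np.cos(a),0])
    return np.c_[np.cross(y,z),y,z]
def delta(p,R=None):
    s=sense(); print('pos',s['eef_pos'],'d',np.round((np.array(p)-s['eef_pos'])/.5,3), 'w',0 if R is None else np.round((Ro.from_matrix(R)*Ro.from_matrix(s['ee_rot']).inv()).as_rotvec()/np.radians(60),3))
E
python3 - <<'E'
from h import *
print(sense()['joints'])
delta((.609,.205,.260),tool(27,36)); delta((.5616,.1806,.137))
E
```

```text
[ 0.22097827  0.33140719 -0.28390996  1.25413571  0.08930074  1.5682807
 -1.20964234]
pos [ 0.59704005 -0.07063115  0.39450296] d [ 0.024  0.551 -0.269] w [-0.258  0.543  0.057]
pos [ 0.59704005 -0.07063115  0.39450296] d [-0.071  0.502 -0.515] w 0
```

arm_command([
  [[0.0,0.1,-0.03],[0,0,0]],
  [[0.02,0.2,-0.06],[-0.04,0.08,0.01]],
  [[0.02,0.3,-0.1],[-0.08,0.16,0.02]],
  [[0.02,0.4,-0.14],[-0.13,0.27,0.03]],
  [[0.02,0.5,-0.18],[-0.19,0.4,0.04]],
  [[0.024,0.55,-0.22],[-0.258,0.543,0.057]],
  [[0.024,0.55,-0.27],[-0.258,0.543,0.057]],
  [[0.024,0.55,-0.27],[-0.258,0.543,0.057]],
  [[0.024,0.55,-0.27],[-0.258,0.543,0.057]],
  [[0.024,0.55,-0.27],[-0.258,0.543,0.057]],
  [[0.024,0.55,-0.27],[-0.258,0.543,0.057]],
  [[0.024,0.55,-0.27],[-0.258,0.543,0.057]],
])

```text
clock: 3.95
eef_pos: [0.6023, 0.2187, 0.2722]
ee_rot: [[0.769, 0.472, -0.431], [0.419, -0.882, -0.217], [-0.482, -0.014, -0.876]]
ft_force: [-0.6, 5.3, -4.7]
opening: 0.0855
finger_force: 0.0
```

```bash
python3 - <<'E'
from h import *
print(sense()['joints'])
delta((.609,.205,.260),tool(27,36)); delta((.609,.205,.210),tool(27,20));delta((.5616,.1806,.137))
snap('scene','s1.png',(220,100,480,340),2)
E
```

```text
[-0.61278913  0.83628957  0.4628953   0.8563213  -0.23390716  2.00104355
 -1.32391806]
pos [0.60232337 0.21874041 0.27216083] d [ 0.013 -0.027 -0.024] w [-0.067  0.1   -0.019]
pos [0.60232337 0.21874041 0.27216083] d [ 0.013 -0.027 -0.124] w [ 0.056 -0.136 -0.02 ]
pos [0.60232337 0.21874041 0.27216083] d [-0.081 -0.076 -0.27 ] w 0
```

View pics/s1.png

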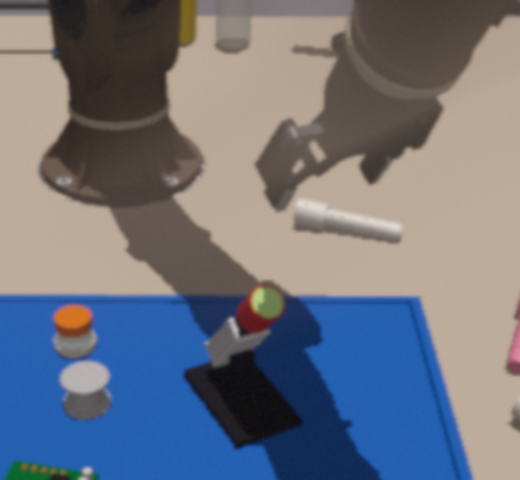

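The commanded 36° tilt pushes joint 6 to its limit, so I'll use an 18° tool tilt instead.

```bash
python3 - <<'E'
from h import *
delta((.5906,.1953,.219),tool(27,18));delta((.5658,.1827,.1335))
E
```

```text
pos [0.60623245 0.21223415 0.27566162] d [-0.031 -0.034 -0.113] w [ 0.079 -0.154 -0.006]
pos [0.60623245 0.21223415 0.27566162] d [-0.081 -0.059 -0.284] w 0
```

arm_command([
  [[-0.01,-0.015,0.0],[0.04,-0.08,0]],
  [[-0.02,-0.02,-0.02],[0.08,-0.15,0]],
  [[-0.03,-0.03,-0.04],[0.08,-0.15,0]],
  [[-0.03,-0.03,-0.06],[0.08,-0.15,0]],
  [[-0.03,-0.03,-0.06],[0.08,-0.15,0]],
  [[-0.03,-0.03,-0.06],[0.08,-0.15,0]],
  [[-0.03,-0.03,-0.06],[0.08,-0.15,0]],
])

```text
clock: 4.7
eef_pos: [0.5944, 0.191, 0.2483]
ee_rot: [[0.852, 0.447, -0.272], [0.421, -0.895, -0.15], [-0.311, 0.013, -0.95]]
ft_force: [0.1, -0.1, -0.2]
opening: 0.085
finger_force: 0.0
```

```bash
python3 - <<'E'
from h import *
print(sense()['joints'])
delta((.5906,.1953,.219),tool(27,18));delta((.5658,.1827,.1335))
E
```

```text
[-0.68252474  0.66136633  0.52133037  1.19131422 -0.22107601  1.66849
 -1.30555503]
pos [0.59442915 0.19098553 0.24833741] d [-0.008  0.009 -0.059] w [0.012 0.004 0.008]
pos [0.59442915 0.19098553 0.24833741] d [-0.057 -0.017 -0.23 ] w 0
```

arm_command([
  [[-0.01,0.008,-0.05],[0.012,0.004,0.008]],
  [[-0.02,0.004,-0.1],[0.012,0.004,0.008]],
  [[-0.035,-0.003,-0.14],[0.012,0.004,0.008]],
  [[-0.042,-0.008,-0.17],[0.012,0.004,0.008]],
  [[-0.049,-0.012,-0.2],[0.012,0.004,0.008]],
  [[-0.057,-0.017,-0.23],[0.012,0.004,0.008]],
  [[-0.057,-0.017,-0.23],[0.012,0.004,0.008]],
  [[-0.057,-0.017,-0.23],[0.012,0.004,0.008]],
  [[-0.057,-0.017,-0.23],[0.012,0.004,0.008]],
])

```text
clock: 5.6
eef_pos: [0.5663, 0.1827, 0.1344]
ee_rot: [[0.848, 0.454, -0.274], [0.432, -0.891, -0.14], [-0.307, 0.0, -0.952]]
ft_force: [0.6, -0.8, 1.0]
opening: 0.0852
finger_force: 0.0
```

```bash
python3 - <<'E'
from h import *
print(sense()['joints'])
delta((.5658,.1827,.1335),tool(27,18))
snap('scene','s2.png',(280,170,440,290),5)
E
```

```text
[-0.6974824   0.68432651  0.49148755  1.43674831 -0.2406061   1.40331464
 -1.27740353]
pos [0.56627302 0.18267325 0.13436578] d [-0.001  0.    -0.002] w [-0.001  0.001 -0.   ]
```

View pics/s2.png

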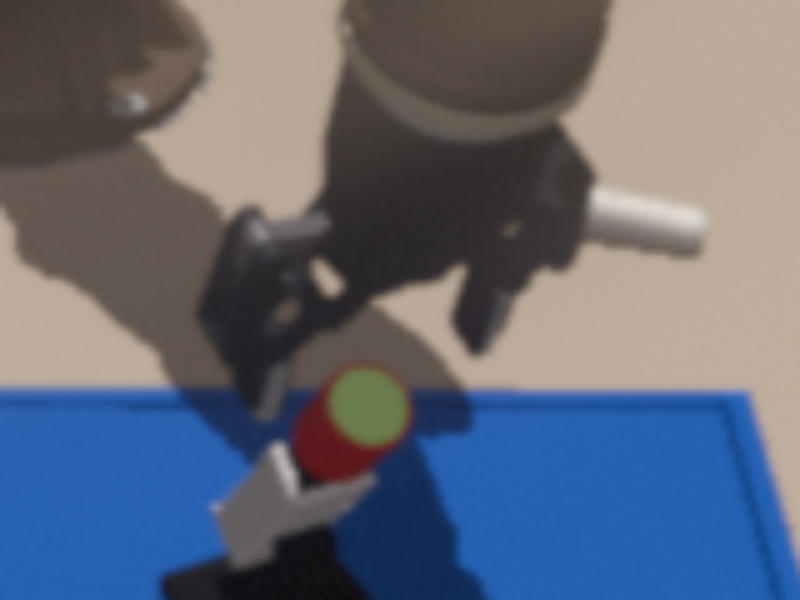

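```bash
python3 - <<'E'
from h import *
s=sense();R=s['ee_rot'];p=s['eef_pos']
for b in (0,.013,.02):
  for k in (-.05,.0,.05): print(b,k,(proj('scene',p-b*R[:,2]+k*R[:,1])-[280,170])*5)
u=np.array((.5237,.2668,.809));l=np.array((.581,.1905,.167))
for q in (0,.037,.042): print((proj('scene',l-q*u)-[280,170])*5)
E
```

```text
0 -0.05 [447.09236819 415.17330599]
0 0.0 [339.09109595 448.76930721]
0 0.05 [226.91231307 483.66480842]
0.013 -0.05 [454.05461808 395.74796111]
0.013 0.0 [345.05821482 429.32262713]
0.013 0.05 [231.80089092 464.20980423]
0.02 -0.05 [457.86298695 385.12224672]
0.02 0.0 [348.32322704 418.68204002]
0.02 0.05 [234.47659745 453.5613328 ]
[363.71978452 404.88742296]
[333.86367178 436.29476274]
[329.98424968 440.37574706]
```

```bash
python3 - <<'E'
from h import *
snap('top','t2.png',(240,120,360,210),6)
s=sense();R=s['ee_rot'];p=s['eef_pos']
for b in (0,.013,.04):
  for k in (-.05,.0,.05): print(b,k,(proj('top',p-b*R[:,2]+k*R[:,1])-[240,120])*6)
E
```

```text
0 -0.05 [234.17341832 430.49416347]
0 0.0 [356.99727923 372.36589603]
0 0.05 [478.82732181 314.70796829]
0.013 -0.05 [227.08516795 411.98485547]
0.013 0.0 [351.34804703 353.26538455]
0.013 0.05 [474.59396963 295.02646862]
0.04 -0.05 [211.82849432 372.14562059]
0.04 0.0 [339.19049503 312.15971688]
0.04 0.05 [465.4848262  252.67667213]
```

View pics/t2.png

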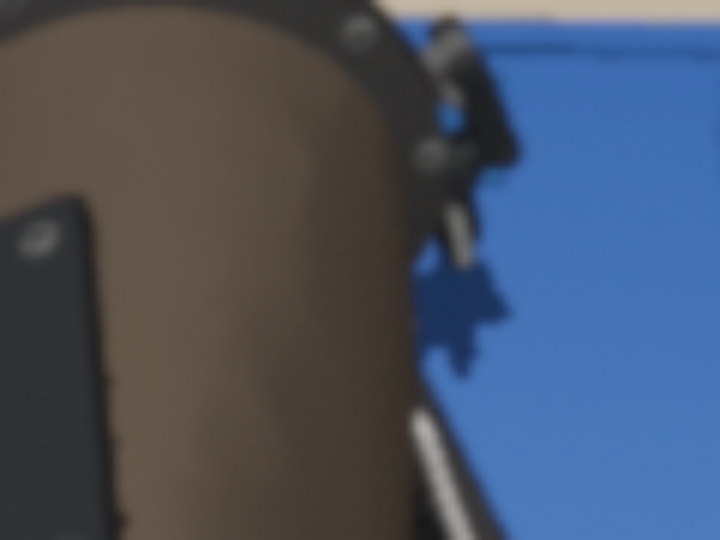

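The open fingertips appear about 30 mm behind the TCP in both views. I'll narrow them to about 44 mm and look at where they sit before gripping.

arm_command([
  [[0,0,0],[0,0,0]],
  [[0,0,0],[0,0,0]],
  [[0,0,0],[0,0,0]],
  [[0,0,0],[0,0,0]],
  [[0,0,0],[0,0,0]],
], hand=0.06, squeeze=40)

```text
clock: 6.2
eef_pos: [0.5653, 0.1824, 0.1335]
ee_rot: [[0.847, 0.454, -0.275], [0.432, -0.891, -0.14], [-0.309, -0.0, -0.951]]
ft_force: [0.2, 0.9, -0.4]
opening: 0.0452
finger_force: 0.0
```

```bash
python3 - <<'E'
from h import *
snap('scene','s3.png',(300,190,420,280),6)
s=sense();R=s['ee_rot'];p=s['eef_pos'];print(s['opening'])
for b in (0,.01,.02,.03):
  for k in (-.03,.03): print(b,k,(proj('scene',p-b*R[:,2]+k*R[:,1])-[300,190])*6)
E
```

```text
0.04543226713208679
0 -0.03 [364.41961286 394.42894889]
0 0.03 [206.10855594 443.72287545]
0.01 -0.03 [370.47166253 376.59586582]
0.01 0.03 [211.01667715 425.8764507 ]
0.02 -0.03 [376.62043917 358.47776525]
0.02 0.03 [216.00507489 407.73813235]
0.03 -0.03 [382.86828038 340.06775917]
0.03 0.03 [221.0757349  389.30070007]
```

View pics/s3.png

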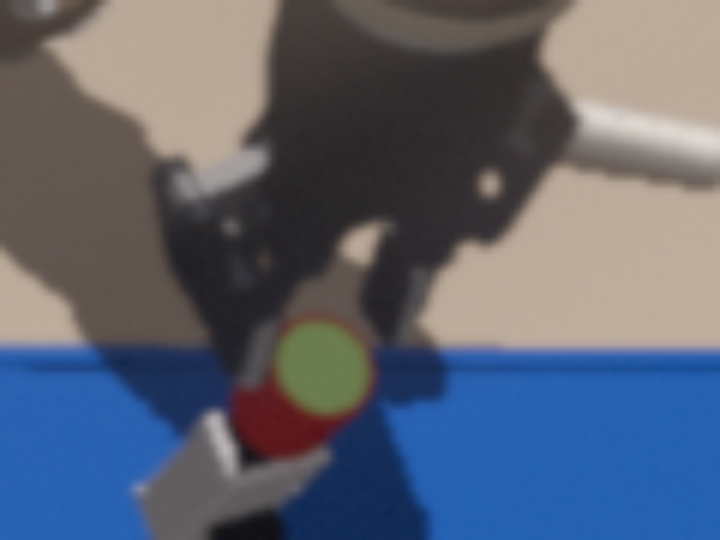

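arm_command([
  [[-0.008,-0.004,-0.012],[0,0,0]],
  [[-0.015,-0.0075,-0.023],[0,0,0]],
  [[-0.015,-0.0075,-0.023],[0,0,0]],
  [[-0.015,-0.0075,-0.023],[0,0,0]],
])

```text
clock: 6.65
eef_pos: [0.5575, 0.1786, 0.1218]
ee_rot: [[0.847, 0.454, -0.276], [0.432, -0.891, -0.14], [-0.309, -0.0, -0.951]]
ft_force: [-0.8, -0.0, 0.1]
opening: 0.0453
finger_force: 0.0
```

arm_command([
  [[0,0,0],[0,0,0]],
  [[0,0,0],[0,0,0]],
  [[0,0,0],[0,0,0]],
  [[0,0,0],[0,0,0]],
], hand=-1, squeeze=50)

```text
clock: 7.05
eef_pos: [0.5582, 0.1788, 0.1223]
ee_rot: [[0.848, 0.454, -0.274], [0.432, -0.891, -0.14], [-0.308, -0.0, -0.951]]
ft_force: [1.6, 0.7, 2.7]
opening: 0.0333
finger_force: 49.7
```

```bash
python3 - <<'E'
from h import *
snap('scene','s4.png',(300,190,420,280),6)
s=sense();print(s['opening'],s['finger_force'],s['ft_force'],s['eef_pos'])
E
```

```text
0.033768767613104024 49.732705950737 [0.9103448  0.69197974 3.12525512] [0.55820927 0.17882879 0.1222995 ]
```

View pics/s4.png

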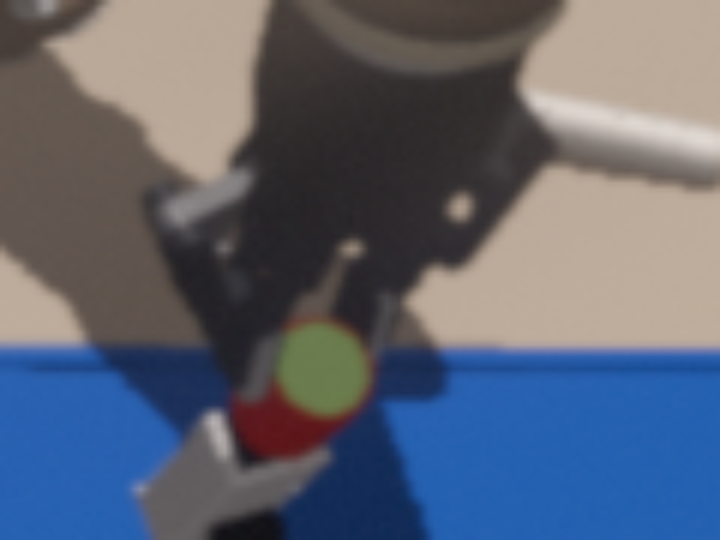

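arm_command([
  [[0,0,0.03],[0,0,0]],
  [[0,0,0.08],[0,0,0]],
  [[0,0,0.14],[0,0,0]],
  [[0,0,0.2],[0,0,0]],
  [[-0.01,-0.01,0.26],[0,0,0]],
  [[-0.02,-0.02,0.32],[0,0,0]],
  [[-0.03,-0.03,0.36],[0,0,0]],
  [[-0.04,-0.04,0.4],[0,0,0]],
  [[-0.04,-0.04,0.4],[0,0,0]],
  [[-0.04,-0.04,0.4],[0,0,0]],
])

```text
clock: 8.1
eef_pos: [0.5378, 0.1586, 0.3222]
ee_rot: [[0.848, 0.454, -0.275], [0.432, -0.891, -0.14], [-0.308, -0.0, -0.951]]
ft_force: [1.5, 0.9, -2.1]
opening: 0.0334
finger_force: 50.1
```

```bash
python3 - <<'E'
from h import *
snap('scene','s5.png',(220,60,460,240),3.3)
s=sense();print(s['opening'],s['finger_force'],s['ft_force'],s['eef_pos'],s['joints'])
for c in('scene','top'):
  for n in('torch_tail','torch_shoulder'):
    for r in viewer.spot_point(n,c)[:6]:
      if r['point'][2]>.08: print(c,n,r)
E
```

```text
0.033326408684023444 50.07309436798096 [-0.14066764  0.37597998 -1.6585682 ] [0.53754778 0.15888222 0.32138298] [-0.71246282  0.50848125  0.54066818  1.26895838 -0.17012275  1.73439186
 -1.29132709]
scene torch_tail {'point': [0.4863, 0.133, 0.2502], 'confidence': 0.61}
scene torch_tail {'point': [0.4863, 0.1313, 0.2405], 'confidence': 0.34}
scene torch_shoulder {'point': [0.5397, 0.1654, 0.3251], 'confidence': 0.97}
```

View pics/s5.png

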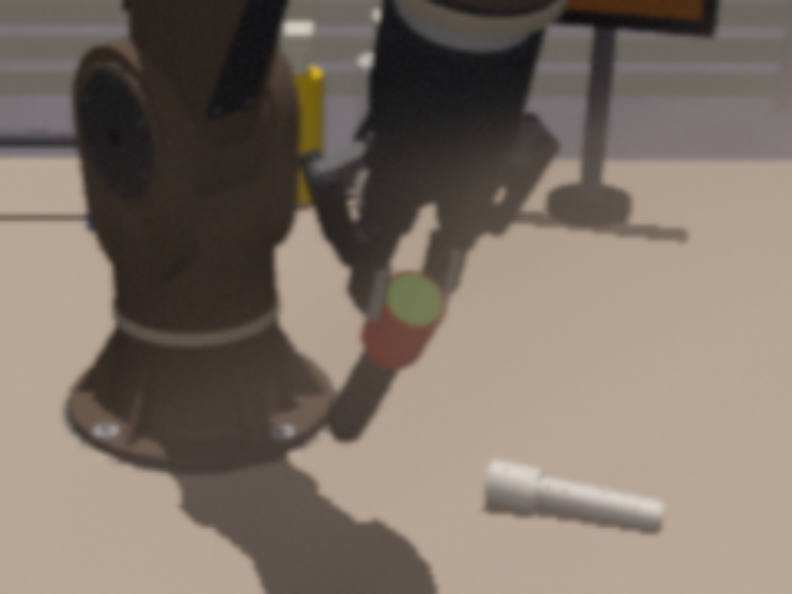

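Torch is held cleanly, still about 36° tilted (lens at crop (413,298), tail (345,430)). Now upright it and carry it over the ring.

```bash
cat >> h.py <<'E'
U=np.array((.5237,.2668,.809))
Rg=tool(27,18); OFF=Rg.T@np.array((.0008,.0005,.0107)) # shoulder in tool frame
def tcp_for(sh,tilt=-18,yaw=27): return np.array(sh)-tool(yaw,tilt)@OFF
E
python3 - <<'E'
from h import *
R=tool(27,-18)
delta(tcp_for((.6095,-.228,.310)),R)
E
```

```text
pos [0.53752214 0.15884772 0.32102068] d [ 0.154 -0.769 -0.04 ] w [ 0.273 -0.536 -0.   ]
```

arm_command([
  [[0.01,-0.04,0],[0.03,-0.06,0]],
  [[0.02,-0.1,0],[0.06,-0.12,0]],
  [[0.034,-0.17,0],[0.09,-0.18,0]],
  [[0.05,-0.25,0],[0.12,-0.24,0]],
  [[0.065,-0.33,0],[0.15,-0.3,0]],
  [[0.08,-0.41,0],[0.18,-0.36,0]],
  [[0.1,-0.49,0],[0.21,-0.42,0]],
  [[0.115,-0.57,0],[0.24,-0.48,0]],
  [[0.13,-0.64,0],[0.273,-0.536,0]],
  [[0.14,-0.7,0],[0.273,-0.536,0]],
  [[0.15,-0.74,0],[0.273,-0.536,0]],
  [[0.153,-0.76,-0.02],[0.273,-0.536,0]],
  [[0.154,-0.769,-0.04],[0.273,-0.536,0]],
  [[0.154,-0.769,-0.04],[0.273,-0.536,0]],
  [[0.154,-0.769,-0.04],[0.273,-0.536,0]],
  [[0.154,-0.769,-0.04],[0.273,-0.536,0]],
])

```text
clock: 9.95
eef_pos: [0.6151, -0.2244, 0.3022]
ee_rot: [[0.846, 0.456, 0.277], [0.433, -0.89, 0.142], [0.311, -0.0, -0.95]]
ft_force: [-0.1, -0.4, -1.6]
opening: 0.0336
finger_force: 50.0
```

```bash
python3 - <<'E'
from h import *
np.set_printoptions(precision=4,suppress=True)
snap('scene','a.png',(60,130,220,310),3.3);snap('top','b.png',(420,100,540,220),4.5)
a=cv2.imread('pics/a.png');b=cv2.imread('pics/b.png');h=max(a.shape[0],b.shape[0])
f=lambda i:cv2.copyMakeBorder(i,0,h-i.shape[0],0,0,cv2.BORDER_CONSTANT)
o=np.hstack([f(a),f(b)]);print(a.shape,o.shape);o=cv2.resize(o,None,fx=.74,fy=.74) if o.shape[1]>800 else o;cv2.imwrite('pics/ab.png',o)
s=sense();print(s['finger_force'],s['eef_pos'],s['joints']); delta(tcp_for((.6095,-.228,.310)),tool(27,-18))
for c in('scene','top'):
  for n in('torch_tail','torch_shoulder','ring_middle'):
    for r in viewer.spot_point(n,c)[:6]:
      if r['point'][2]>.08: print(c,n,r)
  print(c,'pred tail,shoulder,lens,ring',*[proj(c,p) for p in((.6095,-.228,.205),(.6095,-.228,.31),(.6095,-.228,.352),(.6095,-.228,.153))])
E
```

```text
(594, 528, 3) (594, 1068, 3)
50.01690745353699 [ 0.6151 -0.2249  0.3025] [-0.0516  0.3249  0.6467  1.595  -0.509   1.1593 -0.3666]
pos [ 0.6151 -0.2249  0.3025] d [-0.001 -0.001 -0.004] w [-0.001  0.002 -0.001]
scene torch_tail {'point': [0.6148, -0.2287, 0.2105], 'confidence': 0.74}
scene torch_shoulder {'point': [0.6112, -0.2199, 0.3108], 'confidence': 0.94}
scene ring_middle {'point': [0.6187, -0.2387, 0.1526], 'confidence': 0.59}
scene pred tail,shoulder,lens,ring [125.9519 242.3634] [111.8869 192.35  ] [105.6743 170.2591] [132.2378 264.7153]
top torch_tail {'point': [0.615, -0.2209, 0.2097], 'confidence': 0.75}
top torch_shoulder {'point': [0.6123, -0.2299, 0.3122], 'confidence': 0.84}
top ring_middle {'point': [0.6117, -0.2354, 0.1587], 'confidence': 0.57}
top pred tail,shoulder,lens,ring [496.6465 155.2917] [518.9568 136.1837] [529.4588 127.1892] [487.281  163.3129]
```

View pics/ab.png

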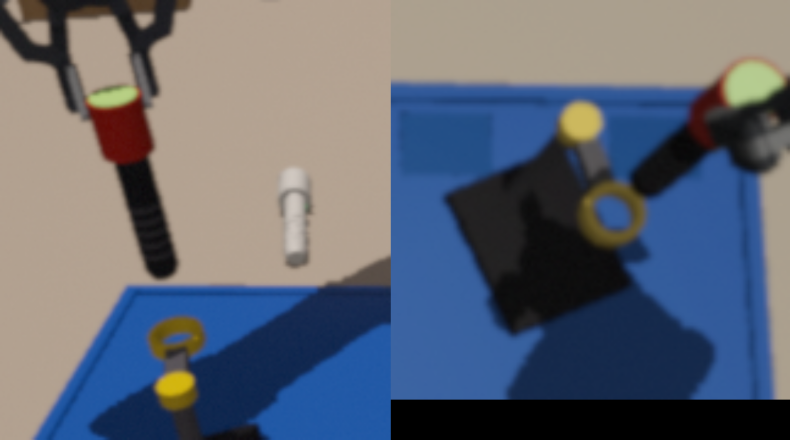

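The torch is upright and hanging above the ring: tail at scene (126,242) and top (498,155), ring at scene (132,266) and top (487,163). It matches the predicted pixels within about 1 px. I'll fit the ring's silhouette for its exact centre.

```bash
cat > fit.py <<'E'
from h import *
from scipy.optimize import minimize
np.set_printoptions(precision=4,suppress=True)
def circ(cx,cy,z,r): t=np.linspace(0,2*np.pi,60,endpoint=False); return np.c_[cx+r*np.cos(t),cy+r*np.sin(t),0*t+z]
K=8
def fill(c,sets,box):
    m=np.zeros(((box[3]-box[1])*K,(box[2]-box[0])*K),np.uint8)
    P=np.array([(proj(c,p)-box[:2]+.5)*K for p in sets]).astype(np.int32)
    cv2.fillConvexPoly(m,cv2.convexHull(P),1); return m
def small(m): return cv2.resize(m.astype(np.float32),None,fx=1/K,fy=1/K,interpolation=cv2.INTER_AREA)
def ring(c,x,y,box):
    o=fill(c,np.r_[circ(x,y,.153,.021),circ(x,y,.139,.021)],box)
    h=fill(c,circ(x,y,.153,.014),box)&fill(c,circ(x,y,.139,.014),box)
    return small(o&(1-h))
def torch(c,x,y,z,box):
    return small(fill(c,np.r_[circ(x,y,z,.009),circ(x,y,z+.006,.012),circ(x,y,z+.105,.012)],box))
def best(f,tgt,x0):
    g=lambda v:((f(*v)-tgt)**2).sum()
    r=min((minimize(g,np.array(x0)+d,method='Nelder-Mead',options=dict(xatol=1e-4,fatol=1e-3,initial_simplex=np.array(x0)+d+np.array([[0,0],[.004,0],[0,.004]]))) for d in ([0,0],[.004,-.004],[-.004,.004])),key=lambda r:r.fun)
    return r.x,r.fun
E
python3 - <<'E'
from fit import *
for c,b,bt in (('scene',(112,250,152,279),(100,190,150,250)),('top',(470,148,503,182),(485,138,515,168))):
    im=viewer.read_camera(c);hsv=cv2.cvtColor(im,cv2.COLOR_RGB2HSV).astype(float)
    yel=((abs(hsv[...,0]-25)<9)&(hsv[...,1]>100)).astype(np.float32)[b[1]:b[3],b[0]:b[2]]
    print(c,'ring',best(lambda x,y:ring(c,x,y,b),yel,(.6095,-.228)),yel.sum())
    dk=(hsv[...,2]<70).astype(np.float32)[bt[1]:bt[3],bt[0]:bt[2]]
    z=.207
    if c=='scene': print('torch',best(lambda x,y:torch(c,x,y,z,bt),dk,(.6095,-.228)),dk.sum())
    else:
        # tail half only: mask out head region
        print('torch',best(lambda x,y:torch(c,x,y,z,bt),dk,(.6095,-.228)),dk.sum())
s=sense();print(s['eef_pos'],tcp_for((0,0,0)))
E
```

```text
Traceback (most recent call last):
  File "fit.py", line 19, in best
    r=min((minimize(g,np.array(x0)+d,method='Nelder-Mead',options=dict(xatol=1e-4,fatol=1e-3,initial_simplex=np.array(x0)+d+np.array([[0,0],[.004,0],[0,.004]]))) for d in ([0,0],[.004,-.004],[-.004,.004])),key=lambda r:r.fun)
  File "fit.py", line 19, in <genexpr>
    r=min((minimize(g,np.array(x0)+d,method='Nelder-Mead',options=dict(xatol=1e-4,fatol=1e-3,initial_simplex=np.array(x0)+d+np.array([[0,0],[.004,0],[0,.004]]))) for d in ([0,0],[.004,-.004],[-.004,.004])),key=lambda r:r.fun)
           ~~~~~~~~^^^^^^^^^^^^^^^^^^^^^^^^^^^^^^^^^^^^^^^^^^^^^^^^^^^^^^^^^^^^^^^^^^^^^^^^^^^^^^^^^^^^^^^^^^^^^^^^^^^^^^^^^^^^^^^^^^^^^^^^^^^^^^^^^^^^^^^^^^^^^^
  File "fit.py", line 18, in <lambda>
    g=lambda v:((f(*v)-tgt)**2).sum()
                 ~^^^^
  File "fit.py", line 13, in ring
    h=fill(c,circ(x,y,.153,.014),box)&fill(c,circ(x,y,.139,.014),box)
      ~~~~^^^^^^^^^^^^^^^^^^^^^^^^^^^
  File "fit.py", line 8, in fill
    P=np.array([(proj(c,p)-box[:2]+.5)*K for p in sets]).astype(np.int32)
                 ~~~~^^^^^
  File "h.py", line 8, in proj
    k=viewer.calibration(c);q=np.array(k['orientation']).T@(np.array(p)-k['xyz']);u=np.array(k['camera_matrix'])@q
ValueError: time passes only in moves, steps and waits
```

```bash
sed -i 's/viewer.calibration(c)/cal(c)/; 2a import functools\ncal=functools.cache(lambda c:viewer.calibration(c))' h.py; sed -i 's/k=viewer.calibration(c)/k=cal(c)/g' h.py
cat > m.py <<'E'
from fit import *
for c,b,bt in (('scene',(112,250,152,279),(100,200,150,250)),('top',(470,148,503,182),(485,138,510,168))):
    im=viewer.read_camera(c);hsv=cv2.cvtColor(im,cv2.COLOR_RGB2HSV).astype(float)
    yel=((abs(hsv[...,0]-25)<9)&(hsv[...,1]>100)).astype(np.float32)[b[1]:b[3],b[0]:b[2]]
    print(c,'ring',best(lambda x,y:ring(c,x,y,b),yel,(.6095,-.228)),yel.sum())
    dk=(hsv[...,2]<70).astype(np.float32)[bt[1]:bt[3],bt[0]:bt[2]]
    print('torch',best(lambda x,y:torch(c,x,y,.207,bt),dk,(.6095,-.228)),dk.sum())
s=sense();print(s['clock'],s['eef_pos'],tcp_for((0,0,0)))
E
grep -n cal h.py | head -3; python3 m.py
```

```text
4:cal=functools.cache(lambda c:viewer.calibration(c))
10:    k=cal(c);q=np.array(k['orientation']).T@(np.array(p)-k['xyz']);u=np.array(k['camera_matrix'])@q
13:    k=cal(c);d=np.array(k['orientation'])@np.linalg.inv(k['camera_matrix'])@[u[0],u[1],1];o=np.array(k['xyz'])
scene ring (array([ 0.6089, -0.2307]), np.float64(137.211181640625)) 209.0
torch (array([ 0.6042, -0.2295]), np.float64(66.90576171875)) 553.0
top ring (array([ 0.6105, -0.2268]), np.float64(57.9375)) 199.0
torch (array([ 0.6102, -0.2278]), np.float64(20.216064453125)) 221.0
10.5 [ 0.6148 -0.2258  0.3021] [ 0.005   0.0024 -0.0092]
```

Fits show the torch and ring are aligned within about 2 mm. I'll go straight down in stages and watch the force.

arm_command([
  [[0,0,-0.03],[0,0,0]],
  [[0,0,-0.06],[0,0,0]],
  [[0,0,-0.08],[0,0,0]],
  [[0,0,-0.09],[0,0,0]],
  [[0,0,-0.1],[0,0,0]],
  [[0,0,-0.11],[0,0,0]],
  [[0,0,-0.12],[0,0,0]],
  [[0,0,-0.125],[0,0,0]],
  [[0,0,-0.125],[0,0,0]],
])

```text
clock: 11.4
eef_pos: [0.6148, -0.2261, 0.2393]
ee_rot: [[0.847, 0.454, 0.277], [0.431, -0.891, 0.141], [0.311, 0.0, -0.951]]
ft_force: [0.5, -0.7, -2.3]
opening: 0.0334
finger_force: 50.0
```

```bash
python3 - <<'E'
from h import *
s=sense();print(s['ft_force'],s['moment'],s['finger_force'],s['eef_pos'])
for c in('scene','top'):
  for n in('torch_tail','torch_shoulder'):
    for r in viewer.spot_point(n,c)[:6]:
      if r['point'][2]>.08: print(c,n,r)
E
```

```text
[ 0.53324116 -0.70073998 -2.32564622] [-0.42523699  0.29785223 -0.04978608] 49.992313385009766 [ 0.61481397 -0.22613292  0.23934435]
scene torch_tail {'point': [0.6115, -0.2275, 0.2122], 'confidence': 0.8}
scene torch_shoulder {'point': [0.6113, -0.2285, 0.311], 'confidence': 0.65}
top torch_tail {'point': [0.6164, -0.2229, 0.2087], 'confidence': 0.68}
top torch_shoulder {'point': [0.612, -0.2323, 0.3071], 'confidence': 0.77}
```

arm_command([
  [[0,0,-0.01],[0,0,0]],
  [[0,0,-0.02],[0,0,0]],
  [[0,0,-0.03],[0,0,0]],
  [[0,0,-0.04],[0,0,0]],
  [[0,0,-0.05],[0,0,0]],
  [[0,0,-0.06],[0,0,0]],
  [[0,0,-0.06],[0,0,0]],
])

```text
clock: 12.3
eef_pos: [0.6145, -0.2259, 0.2086]
ee_rot: [[0.847, 0.454, 0.276], [0.431, -0.891, 0.141], [0.31, -0.001, -0.951]]
ft_force: [1.5, -2.0, -2.6]
opening: 0.0334
finger_force: 50.1
```

```bash
python3 - <<'E'
from h import *
s=sense();print(s['ft_force'],s['moment'],s['finger_force'],s['eef_pos'])
a=viewer.read_camera('scene')[170:310,60:220,::-1];b=viewer.read_camera('top')[100:220,430:540,::-1]
a=cv2.resize(a,None,fx=2.6,fy=2.6,interpolation=2);b=cv2.resize(b,None,fx=3.03,fy=3.03,interpolation=2)
h=min(len(a),len(b));cv2.imwrite('pics/c.png',np.hstack([a[:h],b[:h]]))
for c in('scene','top'):
  for n in('torch_tail','torch_shoulder'):
    for r in viewer.spot_point(n,c)[:6]:
      if r['point'][2]>.08: print(c,n,r)
E
```

```text
[ 1.4714678  -1.98627966 -2.62907309] [-0.75207961  0.11828665 -0.13764412] 50.056416392326355 [ 0.61448665 -0.22592282  0.20862977]
scene torch_tail {'point': [0.6161, -0.2295, 0.1171], 'confidence': 0.91}
scene torch_shoulder {'point': [0.6112, -0.222, 0.2148], 'confidence': 0.87}
top torch_tail {'point': [0.6181, -0.2259, 0.1134], 'confidence': 0.6}
top torch_shoulder {'point': [0.6121, -0.2291, 0.2159], 'confidence': 0.63}
```

View pics/c.png

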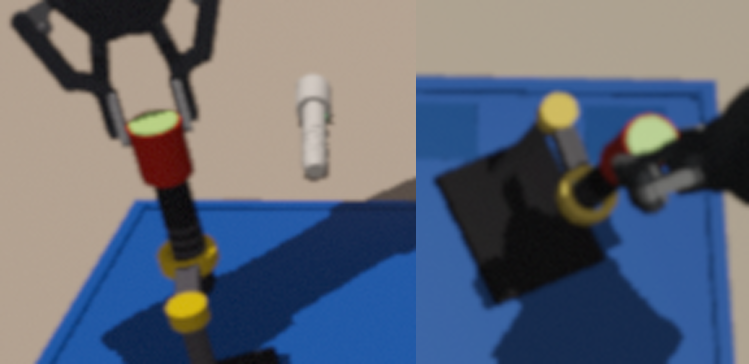

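The handle is in the bore (scene crop (185,250), top crop (588,190)). There is a small side force, so I'll shift slightly with it and continue down.

arm_command([
  [[0.002,-0.003,-0.01],[0,0,0]],
  [[0.002,-0.003,-0.025],[0,0,0]],
  [[0.002,-0.003,-0.04],[0,0,0]],
  [[0.002,-0.003,-0.055],[0,0,0]],
  [[0.002,-0.003,-0.07],[0,0,0]],
  [[0.002,-0.003,-0.08],[0,0,0]],
  [[0.002,-0.003,-0.09],[0,0,0]],
  [[0.002,-0.003,-0.095],[0,0,0]],
  [[0.002,-0.003,-0.1],[0,0,0]],
  [[0.002,-0.003,-0.1],[0,0,0]],
])

```text
clock: 13.6
eef_pos: [0.6158, -0.2273, 0.1593]
ee_rot: [[0.847, 0.454, 0.277], [0.432, -0.891, 0.141], [0.311, -0.0, -0.951]]
ft_force: [-0.6, 0.4, -1.8]
opening: 0.0336
finger_force: 50.0
```

Side force is gone. I'll take the last stretch slowly.

arm_command([
  [[0,0,-0.005],[0,0,0]],
  [[0,0,-0.01],[0,0,0]],
  [[0,0,-0.015],[0,0,0]],
  [[0,0,-0.019],[0,0,0]],
  [[0,0,-0.019],[0,0,0]],
])

```text
clock: 14.1
eef_pos: [0.6156, -0.2272, 0.1496]
ee_rot: [[0.847, 0.454, 0.276], [0.432, -0.891, 0.141], [0.31, -0.0, -0.951]]
ft_force: [-0.2, 0.5, -1.2]
opening: 0.0336
finger_force: 50.0
```

arm_command([
  [[0,0,-0.003],[0,0,0]],
  [[0,0,-0.005],[0,0,0]],
  [[0,0,-0.005],[0,0,0]],
])

```text
clock: 14.4
eef_pos: [0.6158, -0.2273, 0.1474]
ee_rot: [[0.847, 0.454, 0.277], [0.432, -0.891, 0.141], [0.311, -0.0, -0.951]]
ft_force: [0.5, -0.4, -1.3]
opening: 0.0335
finger_force: 50.1
```

arm_command([
  [[0,0,-0.003],[0,0,0]],
  [[0,0,-0.005],[0,0,0]],
  [[0,0,-0.005],[0,0,0]],
])

```text
clock: 14.7
eef_pos: [0.6157, -0.2273, 0.1448]
ee_rot: [[0.847, 0.454, 0.277], [0.432, -0.891, 0.141], [0.311, -0.0, -0.951]]
ft_force: [-0.2, -0.5, -2.2]
opening: 0.0335
finger_force: 50.1
```

arm_command([
  [[0,0,-0.002],[0,0,0]],
  [[0,0,-0.004],[0,0,0]],
  [[0,0,-0.004],[0,0,0]],
])

```text
clock: 15.0
eef_pos: [0.6159, -0.2273, 0.1431]
ee_rot: [[0.847, 0.454, 0.277], [0.432, -0.891, 0.141], [0.311, 0.0, -0.95]]
ft_force: [-0.7, 0.4, -0.9]
opening: 0.0336
finger_force: 50.1
```

arm_command([
  [[0,0,-0.002],[0,0,0]],
  [[0,0,-0.004],[0,0,0]],
  [[0,0,-0.004],[0,0,0]],
])

```text
clock: 15.3
eef_pos: [0.6164, -0.2276, 0.1428]
ee_rot: [[0.846, 0.454, 0.279], [0.432, -0.891, 0.141], [0.313, 0.001, -0.95]]
ft_force: [-6.3, 1.7, 11.8]
opening: 0.0333
finger_force: 51.3
```

```bash
python3 - <<'E'
from h import *
s=sense();print(s['ft_force'],s['eef_pos'])
for c in('scene','top'):
  viewer.read_camera(c)
  for n in('torch_tail','torch_shoulder'):
    for r in viewer.spot_point(n,c)[:6]:
      if abs(r['point'][0]-.61)<.04 and abs(r['point'][1]+.23)<.04: print(c,n,r)
E
```

```text
[-6.26703411  1.70767109 11.8018434 ] [ 0.61635957 -0.22759975  0.14277365]
scene torch_tail {'point': [0.6142, -0.2307, 0.0514], 'confidence': 0.65}
scene torch_shoulder {'point': [0.6131, -0.229, 0.1495], 'confidence': 0.82}
top torch_tail {'point': [0.6168, -0.2254, 0.048], 'confidence': 0.78}
top torch_shoulder {'point': [0.6136, -0.2338, 0.1512], 'confidence': 0.91}
```

The head is resting on the ring (12 N upward). I'll ease the load a touch, then open and back off along the tool axis.

arm_command([
  [[0,0,0.002],[0,0,0]],
  [[0,0,0.002],[0,0,0]],
  [[0,0,0.002],[0,0,0]],
])

```text
clock: 15.9
eef_pos: [0.6163, -0.2276, 0.1429]
ee_rot: [[0.846, 0.454, 0.278], [0.432, -0.891, 0.141], [0.312, 0.001, -0.95]]
ft_force: [-2.7, 0.6, 7.9]
opening: 0.0334
finger_force: 50.7
```

arm_command([
  [[0,0,0],[0,0,0]],
  [[0,0,0],[0,0,0]],
  [[0,0,0],[0,0,0]],
  [[0,0,0],[0,0,0]],
  [[0,0,0],[0,0,0]],
  [[0,0,0],[0,0,0]],
  [[0,0,0],[0,0,0]],
  [[0,0,0],[0,0,0]],
], hand=1)

```text
clock: 16.7
eef_pos: [0.6158, -0.2274, 0.142]
ee_rot: [[0.847, 0.454, 0.277], [0.432, -0.891, 0.141], [0.311, -0.0, -0.951]]
ft_force: [0.3, -0.3, -0.6]
opening: 0.0853
finger_force: 0.0
```

arm_command([
  [[-0.006,-0.003,0.02],[0,0,0]],
  [[-0.015,-0.007,0.05],[0,0,0]],
  [[-0.03,-0.014,0.1],[0,0,0]],
  [[-0.05,-0.025,0.17],[0,0,0]],
  [[-0.07,-0.035,0.24],[0,0,0]],
  [[-0.09,-0.045,0.3],[0,0,0]],
  [[-0.09,-0.045,0.3],[0,0,0]],
  [[-0.09,-0.045,0.3],[0,0,0]],
])

```text
clock: 17.5
eef_pos: [0.5707, -0.2506, 0.2939]
ee_rot: [[0.846, 0.453, 0.279], [0.431, -0.891, 0.14], [0.313, 0.002, -0.95]]
ft_force: [-0.4, -0.2, -0.1]
opening: 0.0854
finger_force: 0.0
```

```bash
python3 - <<'E'
from h import *
for c in('scene','top'):
  viewer.read_camera(c)
  for n in('torch_tail','torch_shoulder','flux_jar','solder_spool','board'):
    for r in viewer.spot_point(n,c)[:6]:
      if n[0]!='t' or abs(r['point'][0]-.61)<.04 and abs(r['point'][1]+.23)<.04: print(c,n,r)
m=tri
L=((30,60,80),(50,255,255));q=[]
for c,b in(('scene',(90,210,170,290)),('top',(450,110,540,190))):
    M=blobs(c,*L,b);n,_,st,ce=cv2.connectedComponentsWithStats(M);i=1+st[1:,4].argmax();print(st[i],ce[i]);q.append(ce[i])
print('lens',tri(*q))
E
```

```text
scene torch_tail {'point': [0.6128, -0.2321, 0.0497], 'confidence': 0.75}
scene torch_shoulder {'point': [0.6102, -0.2257, 0.1511], 'confidence': 0.77}
scene flux_jar {'point': [0.4523, -0.0207, 0.0027], 'confidence': 0.72}
scene solder_spool {'point': [0.5466, 0.0014, -0.0012], 'confidence': 0.66}
scene board {'point': [0.6783, -0.023, 0.002], 'confidence': 0.69}
top torch_tail {'point': [0.6172, -0.2252, 0.0504], 'confidence': 0.93}
top torch_shoulder {'point': [0.6116, -0.2345, 0.152], 'confidence': 0.95}
top flux_jar {'point': [0.4479, -0.0119, 0.0022], 'confidence': 0.86}
top solder_spool {'point': [0.5461, 0.0032, 0.0027], 'confidence': 0.66}
top board {'point': [0.6797, -0.0251, 0.0019], 'confidence': 0.79}
[118 243  17   9 123] [126.06504065 247.03252033]
[488 150  15  14 161] [495.01863354 156.30434783]
lens [ 0.61087667 -0.22903705  0.19524795]
```

```bash
python3 -c "
from plant import job
print(job.close_job())"
```

```text
the job is handed in; nothing more can be done
None
```

The job is handed in: the torch hangs upright in the yellow ring with its head resting on it, released at about 17 s of the 64 s. The last camera check put the lens at the right height and found the jar, spool and board where they were. The hand-in returned no verdict.

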